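# Open up the double-leaf caul chest

### The job

Open the little wooden caul chest wide. First swing up the leaf that carries the dark cover strip, past its balance point so that it stays open on its own; that bares the brass bolt, which you draw fully back; then swing the other leaf open in the same way. Leave both leaves standing open by themselves, and do not knock over or push about the tape, the small caul and the glue bottle nearby.

Things in the scene. Friction and masses are not known exactly. Their poses are not given: they have to be found in the camera images.
- chest: wooden chest, fixed on the cart, 180 (x) x 184 (y) mm, leaves' top 107 mm up; origin at the centre of its underside, z up; its near end is at -x. Two lid leaves, 12 mm thick, undersides 95 mm up, meet on y = 0 between 12 mm end rails as high as they are: the right one (y < 0, hinged on the right wall) carries the cover strip, the left one (y > 0, hinged on the left wall) is plain
- strip_leaf (a joint): angle of the right leaf (rad): 0 shut, 1.78 open on its stop. About 0.24 kg; balances near 1.4, falls shut below and open above. Only weight holds it shut. Its dark wooden cover strip, 152 mm along x, hollow below, spans y = -13 to +30 mm, top 20 mm above the leaves' top, and hides the bolt while this leaf is shut
- strip_knob (a point): centre of the 24 mm brass ball knob on the cover strip, 21 mm above the strip; chest x = 0, y = +9, z = 148 mm when shut; moves with the right leaf
- strip_hinge (a point): middle of the right leaf's hinge line, which runs along the chest's x; chest x = 0, y = -95, z = 95 mm
- plain_leaf (a joint): angle of the left leaf (rad): 0 shut, 1.78 open on its stop. About 0.20 kg; balances near 1.4, falls shut below and open above. Locked shut until the bolt is drawn
- plain_knob (a point): centre of the 24 mm brass ball knob on the left leaf, 21 mm above the leaf's top; chest x = +35, y = +46, z = 128 mm when shut; moves with the left leaf
- plain_hinge (a point): middle of the left leaf's hinge line, along the chest's x; chest x = 0, y = +95, z = 95 mm
- bolt (a joint): travel of the bolt on the left leaf (m): near 0 shot, its nose under the brass keeper staple on the chest's near rail, which locks the left leaf; 0.016 fully drawn, moved along the chest's +x, away from the near end. Clears the keeper from about 0.010; slides with about 2.5 N and stays where it is left
- bolt_stud (a point): centre of the top of the bolt's 12 x 12 mm brass stud, 13 mm above the left leaf's top; chest x = -50, y = +13, z = 120 mm when shot. The keeper staple (chest x -90 to -78 mm) is about as high; the 7 mm bolt rod runs along x, its top 8 mm above the leaf, through 10 mm high guides at chest x = -72 and -12 mm
- tape: roll of yellow masking tape, 50 mm across, 19 mm high; origin at the centre of its underside. It lies between two obstacles: a stack of boards (x 0.24 to 0.385 m, y below 0.14 m, 0.15 m high) and an open blue box to the right of the chest (x 0.46 to 0.66 m, y -0.24 to 0 m, 0.16 m high)
- caul: small maple caul, 23 x 59 x 12 mm; origin at the centre of its underside
- bottle: white glue bottle with orange cap, 58 mm across, 226 mm high; origin at the centre of its underside. It stands behind the chest, beyond an obstacle: a duct pipe that crosses above the cart at x = 0.63 to 0.66 m, z = 0.57 to 0.61 m, on a 40 mm post at x = 0.575, y = -0.38 m

How it is judged:
By the outcome, as a careful person would: the job done as asked, in the order asked, and still so for the second after the job is handed in, with the robot touching nothing.
It also fails if it takes over 69 s, if anything falls off the work surface, if the arm or the gripper's body presses on something with over 40 N, if the wrist force passes 120 N, or if a joint passes its speed limit or range.

### The arm

A 6-joint arm with a two-finger parallel gripper is mounted at the origin on a cart in front of the work surface, level with it; the furniture and walls round the work are solid. World frame = base frame: x ahead of the robot, y to its left, z up, the work surface at z = 0. Lengths are in m, angles in rad, forces in N, time in s.
With the tool pointing down it reaches from about 0.25 to 0.725 m from the base axis. Payload 4 kg.
Tool frame: the origin (TCP) lies at the very end of the fingers, on their centre line; the grasp point (between the pads) lies 19 mm behind it; z points along the fingers, y is the line along which they close (so a half turn about z gives the same grasp; the last joint's range is limited). The gripper opens to 85 mm and grips with 20 to 120 N. Pads are 22 mm wide; open, the fingers measure 114 mm over their backs; the gripper's body (76 mm by 85 mm) begins 54 mm behind the grasp point. The pads swing forward as they close: fully open they stand 13 mm farther back than shut.
Start: joints at [1.162, 0.241, 0.005, 1.335, 0, 1.571], TCP at [0.199, 0.459, 0.231] pointing down, gripper open.
Joint ranges: [-2.72, 2.72], [-1.05, 1.87], [-1.09, 1.28], [-1.99, 2.15], [-1.42, 1.44], [-3.14, 3.14]. Speed limits (rad/s): [2.79, 2.79, 3.14, 3.14, 3.14, 3.14].

### API

Orientations are given as a unit quaternion [x, y, z, w].
In Python, from workcell import bot, vision, workorder, boxes_of gives the robot as it stands.
- The arm moves only by the tool send_rows, never from a script. Its argument "motion" is text: rows parted by semicolons, each of 5 numbers parted by spaces: the closure, from -1 (fully open) to 1 (shut), so that 0 is half open, then the shift along the tool's x, y, z in cm, then the turn about the tool's z in rad. In form: claw x y z twist; .... A call has 1 to 5 rows; each row is the pose to reach, as a shift and turn from the pose commanded when the call began, along the tool's axes at that moment; what a row does not reach only later rows make up. A row lasts 1/10 s, in which the tool goes at most 50 mm and 8.59 degrees, less where a joint would pass 70% of its speed; a pose out of reach is approached as far as the arm can. A call with a gripper value outside its range is refused whole. The fingers move at their own pace and stop on an object; the grip force is fixed at half the most. Time passes only in rows, so rows that repeat a pose let the fingers close. It gives the time, the measured TCP pose, the force, the opening and the grip force at its end, in the units of the state.
- bot.get_obs(): the state, without advancing time (a new reading comes with each control period).
- vision.camera(name): name is "scene" or "top" or "wrist"; returns the picture (400x640x3 uint8, red, green, blue); there is no depth.
- vision.camera_model(name): a dict with "fov_y" (degrees; the focal length in pixels is half the picture's height over the tangent of half this angle, whatever the lens; pixels are square), "cx", "cy" (the principal point, pixels), "k1" (the pictures are not rectified: a ray, as slopes to the right and down, at radius r is drawn at 1 + k1 r^2 times it, then the intrinsics apply), "world_from_camera" (4x4, takes a point from camera to world coordinates); the wrist camera has in their place "hand_eye" (4x4, takes a point from camera to tool coordinates, whose origin is the TCP and whose axes are the flange's). Camera axes: x right, y down, z forward; pixel columns grow to the right and rows downward; lengths in m; the calibration is good to about 2 mm. A picture is of the moment at which its call begins: read the wrist's pose just before it. camera_model takes no time and is no camera call.
- workorder.job_done(): hands the job in; it is judged then, once.
Trained networks look in the newest picture that a camera, given by its name, has taken for a name from the list of things; names that differ only in an ending like _2 or _b are one class to them, and where a whole thing is asked for, a point or a joint stands for the part that bears it (a point fixed in the world has none). Each returns a list of dicts, best first, with "conf" (0 to 1); they miss things now and then, are a little off and sometimes report something else, mostly with a low value. They report only what shows in the picture. A call takes as long as a camera call.
- boxes_of(camera, target): "rect" ([centre column, centre row, width, height] in pixels, round what is visible of it).
The state is a dict: "clock": time; "joint_pos": joint angles; "joint_vel": joint speeds; "tau": joint torques, N m; "eef_pos": TCP position; "tool_rot": TCP orientation; "ft_force": force on the tool from outside, world axes, zero at the start; "ft_torque": the same for the moment, N m; "grip_width": finger opening in m; "grasp_force": force on a finger pad.
Only numpy, scipy, OpenCV 4.12 (cv2) and the standard library are available. Lean on these libraries where they do the work, as an engineer would, in place of code of your own. Each camera call takes 0.05 s, during which the arm holds its last target. There are 200 camera calls.

## Working session

There is one attempt and no reset: what is moved stays moved. The work goes in short steps, Python scripts to look and compute and a tool call to move; the robot and the scene stay as the last step left them, time stands still between calls to the robot, and variables do not carry over. Pictures are saved under pics/ and viewed, at most 10 in all, crops included, and the job is handed in when it is done.

Besides the shell and the picture viewer there is one more tool, called after "Emit:" as name(argument=value, ...) on one line, values as JSON. send_rows: Moves the arm, as the interface text tells. Its arguments: {"type":"object","properties":{"motion":{"type":"string"}},"required":["motion"]}

```bash
mkdir -p pics; ls; python3 - <<'E'
from workcell import bot,vision,workorder,boxes_of
import cv2,numpy as np
o=bot.get_obs();print({k:np.round(v,3) for k,v in o.items()})
ims=[]
for n in ["scene","top"]:
    im=vision.camera(n);m=vision.camera_model(n);print(n,m["fov_y"],m["cx"],m["cy"],m["k1"],np.round(m["world_from_camera"],4).tolist())
    cv2.imwrite(f"pics/{n}0.png",im[:,:,::-1])
    for t in ["chest","strip_knob","plain_knob","strip_leaf","tape","caul","bottle"]:
        print(n,t,[(np.round(d["rect"],1).tolist(),round(d["conf"],2)) for d in boxes_of(n,t)[:2]])
print(vision.camera_model("wrist"))
E
```

```text
pics
{'clock': np.float64(0.0), 'joint_pos': array([1.162, 0.241, 0.004, 1.335, 0.   , 1.571]), 'joint_vel': array([-0.001,  0.   ,  0.001, -0.001,  0.   , -0.001]), 'tau': array([ 1.0000e-03, -3.7232e+01,  2.5241e+01,  1.7000e-02,  0.0000e+00,
       -0.0000e+00]), 'eef_pos': array([0.199, 0.458, 0.23 ]), 'tool_rot': array([ 0.203,  0.979, -0.001, -0.   ]), 'ft_force': array([-0.124, -0.188,  0.079]), 'ft_torque': array([-0.023, -0.035, -0.009]), 'grasp_force': np.float64(0.0), 'grip_width': np.float64(0.085)}
scene 50.81276646998665 319.3450721837614 203.43728752988704 0.0012225850269731104 [[0.7586, -0.4913, 0.428, 0.168], [-0.6516, -0.5744, 0.4954, -0.4633], [0.0025, -0.6547, -0.7559, 0.8712], [0.0, 0.0, 0.0, 1.0]]
scene chest [([257.2, 208.7, 111.1, 98.0], 0.79)]
scene strip_knob [([266.0, 201.3, 82.8, 67.2], 0.76)]
scene plain_knob [([238.2, 182.9, 57.5, 46.7], 0.76), ([254.7, 206.8, 99.9, 104.2], 0.21)]
scene strip_leaf [([261.5, 201.5, 83.2, 73.0], 0.6)]
scene tape [([256.6, 206.6, 104.4, 97.5], 0.57), ([301.0, 308.4, 28.7, 24.2], 0.52)]
scene caul [([340.9, 357.6, 9.9, 22.6]
[... 450 characters left out ...]
.1, 56.8, 66.1], 0.64), ([232.2, 221.3, 38.2, 67.2], 0.49)]
top tape []
top caul [([255.2, 219.9, 82.6, 80.0], 0.51), ([419.7, 262.4, 21.0, 11.7], 0.48)]
top bottle [([269.9, 144.2, 26.2, 37.7], 0.95), ([267.6, 221.5, 57.0, 65.8], 0.41)]
{'fov_y': 68.12598718617026, 'cx': 319.47995004070157, 'cy': 206.42792865773544, 'k1': -0.02839376605035245, 'hand_eye': array([[ 6.13644048e-04, -9.49702115e-01, -3.13154140e-01,
         8.12514106e-02],
       [ 9.99999672e-01,  4.17486980e-04,  6.93446299e-04,
         5.39563140e-04],
       [-5.27829641e-04, -3.13154463e-01,  9.49702060e-01,
        -1.40914688e-01],
       [ 0.00000000e+00,  0.00000000e+00,  0.00000000e+00,
         1.00000000e+00]])}
```

View pics/scene0.png

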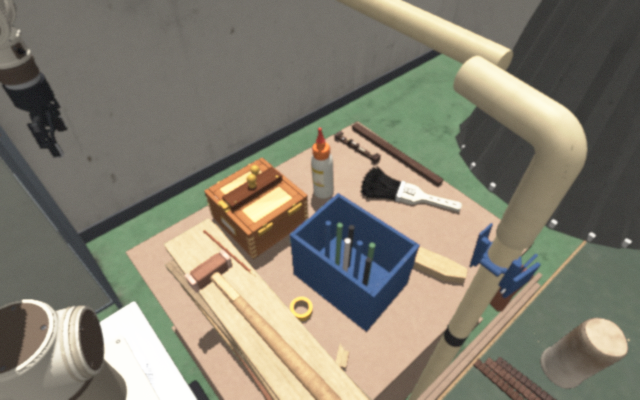

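View pics/top0.png

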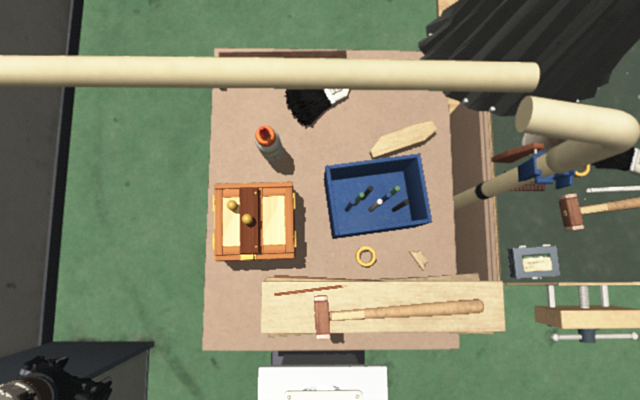

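Scene view: the chest is at about (257,208), bottle (320,165), blue box, tape (301,308). Top view: the chest spans columns 213-297 and rows 181-260, with the dark strip at column 250, its knob at (248,219) and the plain knob at (232,206). The bottle is at (268,140).

```bash
cat > h.py <<'E'
import numpy as np,cv2
from scipy.spatial.transform import Rotation as R
from workcell import bot,vision,workorder,boxes_of
def cam(n,o=None):
    m=vision.camera_model(n);f=200/np.tan(np.radians(m["fov_y"]/2))
    if n=="wrist":
        T=np.eye(4);T[:3,:3]=R.from_quat(o["tool_rot"]).as_matrix();T[:3,3]=o["eef_pos"];T=T@m["hand_eye"]
    else:T=np.array(m["world_from_camera"])
    return m,f,T
def ray(c,uv,z):
    m,f,T=c;d=np.array([(uv[0]-m["cx"])/f,(uv[1]-m["cy"])/f]);s=d.copy()
    for _ in range(10): s=d/(1+m["k1"]*(s@s))
    v=T[:3,:3]@np.r_[s,1];return T[:3,3]+v*(z-T[2,3])/v[2]
def proj(c,p):
    m,f,T=c;q=(np.asarray(p)-T[:3,3])@T[:3,:3];s=q[...,:2]/q[...,2:];s=s*(1+m["k1"]*(s**2).sum(-1,keepdims=True))
    return s*f+[m["cx"],m["cy"]]
E
python3 - <<'E'
from h import *
im=cv2.imread("pics/top0.png");c=im[165:275,195:315];cv2.imwrite("pics/c1.png",cv2.resize(c,None,fx=5,fy=5,interpolation=cv2.INTER_CUBIC))
c=cam("top")
for uv,z in [((248,219),.148),((232.5,206),.128),((214,182),.107),((296,182),.107),((215,260),.107),((296,259),.107),((366,257),.01),((418,260),.006),((265,132),.226)]: print(uv,ray(c,uv,z).round(3))
E
```

```text
(248, 219) [0.502 0.172 0.148]
(232.5, 206) [0.533 0.211 0.128]
(214, 182) [0.593 0.26  0.107]
(296, 182) [0.594 0.067 0.107]
(215, 260) [0.411 0.251 0.107]
(296, 259) [0.413 0.065 0.107]
(366, 257) [ 0.419 -0.11   0.01 ]
(418, 260) [ 0.411 -0.244  0.006]
(265, 132) [0.679 0.129 0.226]
```

View pics/c1.png

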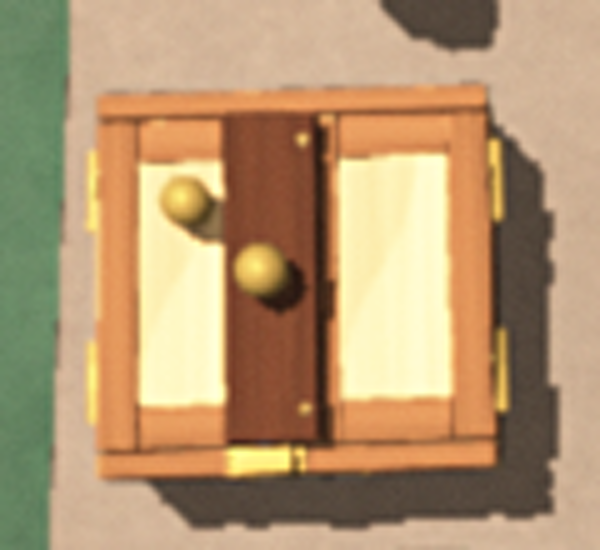

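The crop gives clean leaf-top corners, TL (98,97), TR (487,88), BL (98,478) and BR (495,466), with the knobs at (184,200) and (261,269). I'll fit the chest pose to these.

```bash
python3 - <<'E'
from h import *
from scipy.optimize import least_squares
c=cam("top")
px=np.array([[98,97],[487,88],[98,478],[495,466],[184,200],[261,269]]);uv=(px+.5)/5-.5+[195,165]
L=np.array([[.09,.092,.107],[.09,-.092,.107],[-.09,.092,.107],[-.09,-.092,.107],[.035,.046,.128],[0,.009,.148]])
def W(p,L): return np.c_[L[:,:2]@np.array([[np.cos(p[2]),np.sin(p[2])],[-np.sin(p[2]),np.cos(p[2])]])+p[:2],L[:,2]]
r=least_squares(lambda p:(proj(c,W(p,L))-uv).ravel(),[.5,.16,0],loss="soft_l1")
print(r.x.round(4),np.degrees(r.x[2]));print((proj(c,W(r.x,L))-uv).round(2));print(W(r.x,L).round(4))
E
```

```text
[0.5026 0.1648 0.0324] 1.8580786824191826
[[-0.34 -0.61]
 [ 0.07 -0.85]
 [-0.66  0.35]
 [ 0.18  0.25]
 [ 0.51  0.23]
 [ 0.17  0.31]]
[[0.5895 0.2597 0.107 ]
 [0.5955 0.0758 0.107 ]
 [0.4096 0.2539 0.107 ]
 [0.4156 0.07   0.107 ]
 [0.5361 0.212  0.128 ]
 [0.5023 0.1738 0.148 ]]
```

Emit:
send_rows(motion="-1 -4 -1.4 -2 0.12; -1 -8 -2.8 -4 0.24; -1 -12 -4.2 -6 0.36; -1 -16 -5.6 -7 0.48; -1 -19.6 -7.1 -7 0.6")

```text
clock: 1.3
eef_pos: [0.3523, 0.3151, 0.3034]
tool_rot: [0.486, 0.874, 0.002, 0.001]
ft_force: [0.9, 0.4, 0.0]
grip_width: 0.0857
grasp_force: 0.0
```

Emit:
send_rows(motion="-1 -4.8 1.2 0 0.13; -1 -9.6 2.5 0 0.26; -1 -14.4 3.8 0 0.39; -1 -19.9 5.3 0 0.523; -1 -19.9 5.3 0 0.523")

```text
clock: 1.8
eef_pos: [0.5045, 0.1717, 0.3006]
tool_rot: [0.696, 0.718, -0.0, 0.001]
ft_force: [0.1, 0.6, 0.3]
grip_width: 0.0857
grasp_force: 0.0
```

```bash
python3 - <<'E'
from h import *
o=bot.get_obs();im=vision.camera("wrist");cv2.imwrite("pics/w1.png",im[:,:,::-1])
print(o["eef_pos"].round(4),np.degrees(2*np.arctan2(o["tool_rot"][1],o["tool_rot"][0])),o["joint_pos"].round(2),o["ft_force"])
import pickle;pickle.dump(o,open("w1.pkl","wb"))
E
```

```text
[0.5045 0.1717 0.3006] 91.76983245974802 [ 0.33  0.29  0.25  1.53 -0.    1.87] [0.09435832 0.59255755 0.28271831]
```

View pics/w1.png

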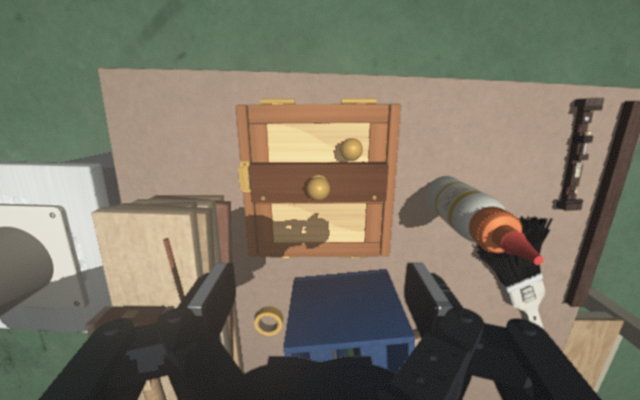

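```bash
python3 - <<'E'
from h import *
import pickle
from scipy.optimize import least_squares
c=cam("wrist",pickle.load(open("w1.pkl","rb")))
uv=np.array([[236.5,105],[400,104],[247.5,257],[390,256],[351,148.5],[318,187]])
L=np.array([[-.09,.092,.107],[.09,.092,.107],[-.09,-.092,.107],[.09,-.092,.107],[.035,.046,.128],[0,.009,.148]])
def W(p,L): return np.c_[L[:,:2]@np.array([[np.cos(p[2]),np.sin(p[2])],[-np.sin(p[2]),np.cos(p[2])]])+p[:2],L[:,2]]
r=least_squares(lambda p:(proj(c,W(p,L))-uv).ravel(),[.5,.16,0],loss="soft_l1")
print(r.x.round(4),np.degrees(r.x[2]));print((proj(c,W(r.x,L))-uv).round(2));print(W(r.x,L).round(4))
E
```

```text
[0.5028 0.167  0.0381] 2.18052544556528
[[-2.83 -1.04]
 [ 1.4  -1.22]
 [ 0.16  0.53]
 [-0.1   0.64]
 [ 0.11  0.24]
 [-0.03  0.95]]
[[0.4094 0.2555 0.107 ]
 [0.5893 0.2624 0.107 ]
 [0.4164 0.0717 0.107 ]
 [0.5963 0.0785 0.107 ]
 [0.5361 0.2143 0.128 ]
 [0.5025 0.176  0.148 ]]
```

Emit:
send_rows(motion="-1 0.35 -0.2 4.5 0; -1 0.35 -0.2 9 0; -1 0.35 -0.2 13.5 0; -1 0.35 -0.2 16.8 0; -1 0.35 -0.2 16.8 0")

```text
clock: 2.35
eef_pos: [0.4942, 0.1787, 0.1286]
tool_rot: [0.692, 0.722, -0.005, -0.003]
ft_force: [-0.5, 0.1, -0.1]
grip_width: 0.0856
grasp_force: 0.0
```

Emit:
send_rows(motion="1 0 0 0 0; 1 0 0 0 0; 1 0 0 0 0; 1 0 0 0 0; 1 0 0 0 0")

```text
clock: 2.85
eef_pos: [0.5029, 0.1797, 0.1358]
tool_rot: [0.693, 0.721, 0.004, 0.003]
ft_force: [5.4, 0.6, 2.6]
grip_width: 0.0206
grasp_force: 58.5
```

```bash
python3 - <<'E'
from h import *
import time
for i in range(3):
    o=bot.get_obs();im=vision.camera("wrist");print(o["eef_pos"].round(4),o["grip_width"],o["ft_force"].round(1))
cv2.imwrite("pics/w2.png",im[150:400,120:520,::-1].repeat(2,0).repeat(2,1)[:600,:800])
E
```

```text
[0.5029 0.1797 0.1358] 0.02064946336800927 [5.4 0.6 2.6]
[0.5029 0.1797 0.1359] 0.020423649123608705 [ 5.  -0.2  2.3]
[0.5029 0.1797 0.1358] 0.02039522648609097 [4.6 0.5 3.1]
```

View pics/w2.png

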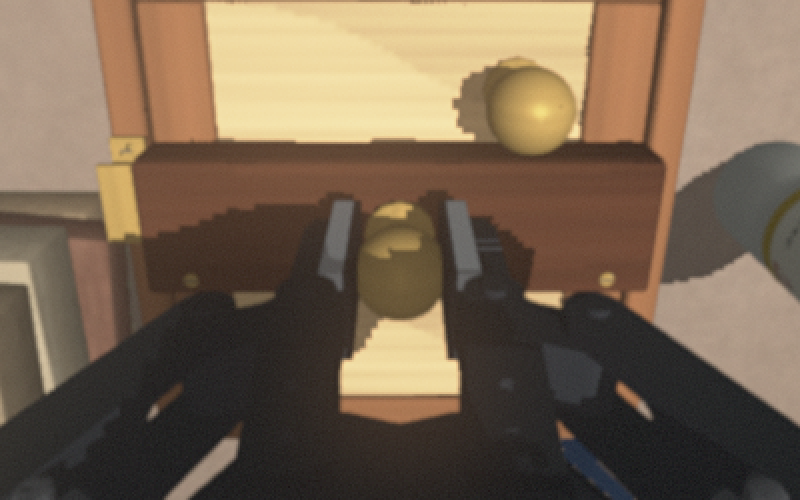

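```bash
python3 - <<'E'
from h import *
o=bot.get_obs();c=cam("wrist",o);p=o["eef_pos"]
print(o["tool_rot"].round(4),ray(c,(320,284),.148).round(4),ray(c,(385.5,205.5),.128).round(4))
X=R.from_quat(o["tool_rot"]).as_matrix()
for d in [(0,0,0),(0,0,-.019),(0,.01,0),(0,.01,-.03)]: print(d,(2*(proj(c,p+X@np.array(d))-[120,150])).round(0))
E
```

```text
[0.6933 0.7206 0.0037 0.0024] [0.5027 0.1775 0.148 ] [0.5362 0.2137 0.128 ]
(0, 0, 0) [401. 236.]
(0, 0, -0.019) [401. 276.]
(0, 0.01, 0) [438. 236.]
(0, 0.01, -0.03) [446. 305.]
```

The view shows the strip knob (400,268 in the crop) held between the pads and the plain knob free. Next I start the arc.

Emit:
send_rows(motion="1 -0.52 0 -0.91 0; 1 -1.12 0 -1.78 0; 1 -1.79 0 -2.58 0; 1 -2.53 0 -3.32 0; 1 -3.34 0 -4.0 0")

```text
clock: 3.5
eef_pos: [0.5039, 0.1448, 0.1744]
tool_rot: [0.694, 0.72, 0.002, 0.003]
ft_force: [9.0, -2.0, -7.1]
grip_width: 0.0206
grasp_force: 59.8
```

Emit:
send_rows(motion="1 -0.86 0 -0.6 0; 1 -1.78 0 -1.11 0; 1 -2.74 0 -1.55 0; 1 -3.73 0 -1.89 0; 1 -4.75 0 -2.15 0")

```text
clock: 4.0
eef_pos: [0.5056, 0.0965, 0.1945]
tool_rot: [0.693, 0.721, 0.001, 0.003]
ft_force: [16.2, -7.1, -28.2]
grip_width: 0.0174
grasp_force: 54.8
```

Emit:
send_rows(motion="1 -1.04 0 -0.16 0; 1 -2.09 0 -0.23 0; 1 -3.14 0 -0.2 0; 1 -4.18 0 -0.08 0; 1 -5.21 0 0.13 0")

```text
clock: 4.5
eef_pos: [0.5044, 0.0454, 0.1938]
tool_rot: [0.693, 0.721, 0.0, 0.0]
ft_force: [-0.3, 0.3, -1.1]
grip_width: 0.0002
grasp_force: 0.0
```

Slipped off the knob (grip too near the finger tips). I'll look at where the leaf is.

Emit:
send_rows(motion="1 0 0 -4 0; 1 0 0 -8 0; 1 0 0 -11 0; 1 0 0 -11 0; 1 0 0 -11 0")

```text
clock: 5.0
eef_pos: [0.5046, 0.0459, 0.3039]
tool_rot: [0.693, 0.721, 0.001, 0.0]
ft_force: [-0.4, -0.1, -0.8]
grip_width: 0.0001
grasp_force: 0.0
```

```bash
python3 - <<'E'
from h import *
o=bot.get_obs();print(o["eef_pos"].round(4),o["tool_rot"].round(4),o["ft_force"].round(1))
im=vision.camera("scene");im2=vision.camera("wrist")
a=cv2.resize(im[130:260,180:360],None,fx=3,fy=3);b=cv2.resize(im2,(400,250))
k=np.zeros((390,940,3),np.uint8);k[:, :540]=a;k[:250,540:]=b
cv2.imwrite("pics/s2.png",cv2.resize(k,(800,332))[:,:,::-1])
E
```

```text
[0.5046 0.0459 0.3039] [6.932e-01 7.207e-01 6.000e-04 5.000e-04] [-0.4 -0.1 -0.8]
```

View pics/s2.png

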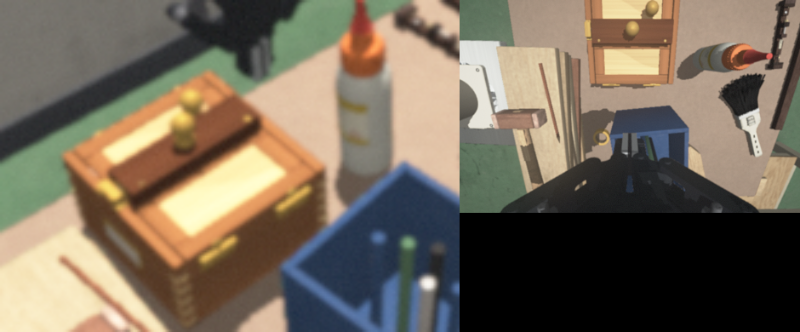

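The scene view shows the strip leaf shut again and nothing disturbed. I'll grip deeper.

Emit:
send_rows(motion="-1 4 0.1 0 0; -1 8 0.2 0 0; -1 12 0.3 0 0; -1 12.7 0.3 0 0; -1 12.7 0.3 4 0")

```text
clock: 5.6
eef_pos: [0.5047, 0.1756, 0.2664]
tool_rot: [0.692, 0.722, 0.004, 0.002]
ft_force: [0.7, 0.0, -0.5]
grip_width: 0.0722
grasp_force: 0.0
```

Emit:
send_rows(motion="-1 0 0 4 0; -1 0 0 8 0; -1 0 0 11 0; -1 0 0 12.7 0; -1 0 0 12.7 0")

```text
clock: 6.1
eef_pos: [0.499, 0.1714, 0.1322]
tool_rot: [0.693, 0.721, -0.004, -0.002]
ft_force: [-1.1, 0.1, 0.7]
grip_width: 0.0853
grasp_force: 0.0
```

Emit:
send_rows(motion="-1 0 0 0.6 0; -1 0 0 1 0; -1 0 0 1 0; -1 0 0 1 0; -1 0 0 1 0")

```text
clock: 6.6
eef_pos: [0.5028, 0.1733, 0.1272]
tool_rot: [0.693, 0.721, 0.001, 0.0]
ft_force: [0.5, 0.6, 0.2]
grip_width: 0.0852
grasp_force: 0.0
```

Emit:
send_rows(motion="1 0 0 0 0; 1 0 0 0 0; 1 0 0 0 0; 1 0 0 0 0; 1 0 0 0 0")

```text
clock: 7.1
eef_pos: [0.5031, 0.1732, 0.1273]
tool_rot: [0.693, 0.721, 0.001, 0.001]
ft_force: [1.9, -0.2, 2.8]
grip_width: 0.0206
grasp_force: 58.6
```

Emit:
send_rows(motion="1 0 0 0 0; 1 0 0 0 0; 1 0 0 0 0; 1 0 0 0 0")

```text
clock: 7.5
eef_pos: [0.5031, 0.1732, 0.1272]
tool_rot: [0.693, 0.721, 0.001, 0.001]
ft_force: [1.2, -0.7, 5.2]
grip_width: 0.0209
grasp_force: 59.2
```

Emit:
send_rows(motion="0 0 0 0 0; 0 0 0 -0.3 0; 0 0 0 -0.6 0; 1 0 0 -0.6 0; 1 0 0 -0.6 0")

```text
clock: 8.0
eef_pos: [0.5031, 0.1732, 0.1329]
tool_rot: [0.693, 0.721, 0.001, 0.001]
ft_force: [1.7, -0.3, 1.0]
grip_width: 0.0205
grasp_force: 58.6
```

Emit:
send_rows(motion="1 0 0 0 0; 1 0 0 0 0; 1 0 0 0 0; 1 0 0 0 0")

```text
clock: 8.4
eef_pos: [0.5031, 0.1732, 0.1329]
tool_rot: [0.693, 0.721, 0.001, 0.0]
ft_force: [3.4, 0.1, 1.2]
grip_width: 0.0208
grasp_force: 58.6
```

Emit:
send_rows(motion="1 -0.52 0 -0.91 0; 1 -1.12 0 -1.78 0; 1 -1.79 0 -2.58 0; 1 -1.79 0 -2.58 0")

```text
clock: 8.8
eef_pos: [0.5037, 0.1536, 0.158]
tool_rot: [0.693, 0.721, -0.001, 0.001]
ft_force: [6.5, -3.3, -6.2]
grip_width: 0.0211
grasp_force: 59.2
```

Emit:
send_rows(motion="1 -0.78 0 -0.68 0; 1 -1.6 0 -1.34 0; 1 -2.47 0 -1.92 0; 1 -3.38 0 -2.42 0; 1 -3.38 0 -2.42 0")

```text
clock: 9.3
eef_pos: [0.5033, 0.1204, 0.1818]
tool_rot: [0.694, 0.72, -0.001, -0.001]
ft_force: [0.2, 0.4, 0.3]
grip_width: -0.0002
grasp_force: 0.0
```

Slipped again, because of radial mismatch. I'll regrip centred and go in small steps, correcting from the force reading.

Emit:
send_rows(motion="-1 0 0 -2 0; -1 2.8 0.1 -3 0; -1 5.6 0.25 -3 0; -1 5.6 0.25 -3 0; -1 5.6 0.25 -3 0")

```text
clock: 9.8
eef_pos: [0.5037, 0.1784, 0.2121]
tool_rot: [0.692, 0.722, -0.001, -0.0]
ft_force: [0.2, 0.0, 0.1]
grip_width: 0.0726
grasp_force: 0.0
```

Emit:
send_rows(motion="-1 0 0 3 0; -1 0 0 6 0; -1 0 0 8 0; -1 0 0 8 0; -1 0 0 8 0")

```text
clock: 10.3
eef_pos: [0.5043, 0.177, 0.1326]
tool_rot: [0.693, 0.721, -0.001, -0.0]
ft_force: [-0.2, 0.2, 0.5]
grip_width: 0.0855
grasp_force: 0.0
```

```bash
python3 - <<'E'
from h import *
o=bot.get_obs();c=cam("wrist",o);im=vision.camera("wrist");print(o["eef_pos"].round(4),o["tool_rot"].round(4),o["ft_force"].round(1))
cv2.imwrite("pics/w3.png",im[150:400,120:520,::-1].repeat(2,0).repeat(2,1))
p=o["eef_pos"];X=R.from_quat(o["tool_rot"]).as_matrix()
print((2*(proj(c,np.array([.5025,.176,.148]))-[120,150])).round(0),(2*(proj(c,p)-[120,150])).round(0))
E
```

```text
[0.5043 0.177  0.1326] [ 6.934e-01  7.205e-01 -6.000e-04 -3.000e-04] [-0.2  0.2  0.5]
[393. 271.] [401. 236.]
```

View pics/w3.png

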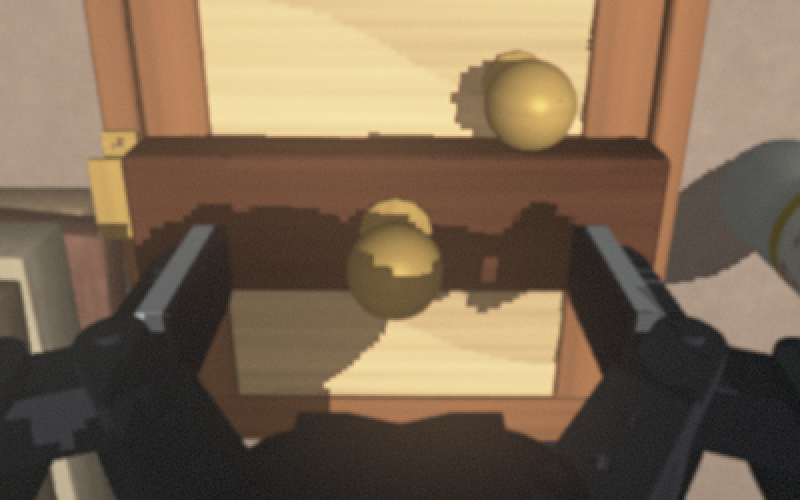

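The ball is centred at (394,270), as predicted. Closing now, then small arc steps.

Emit:
send_rows(motion="1 0 -0.15 0 0; 1 0 -0.15 0 0; 1 0 -0.15 0 0; 1 0 -0.15 0 0; 1 0 -0.15 0 0")

```text
clock: 10.85
eef_pos: [0.503, 0.1776, 0.1332]
tool_rot: [0.693, 0.721, 0.0, -0.0]
ft_force: [-1.4, 0.0, 4.1]
grip_width: 0.0207
grasp_force: 58.5
```

Emit:
send_rows(motion="1 0 0 0 0; 1 0 0 0 0; 1 0 0 0 0")

```text
clock: 11.15
eef_pos: [0.503, 0.1776, 0.1332]
tool_rot: [0.693, 0.721, 0.0, -0.0]
ft_force: [-2.1, 0.2, 4.7]
grip_width: 0.0207
grasp_force: 58.4
```

Emit:
send_rows(motion="1 -0.26 0 -0.47 0; 1 -0.52 0 -0.91 0; 1 -0.82 0 -1.35 0; 1 -1.12 0 -1.78 0; 1 -1.12 0 -1.78 0")

```text
clock: 11.65
eef_pos: [0.5034, 0.1662, 0.1507]
tool_rot: [0.693, 0.721, 0.0, -0.0]
ft_force: [-1.7, 4.5, -2.0]
grip_width: 0.0206
grasp_force: 58.8
```

Emit:
send_rows(motion="1 -0.33 0 -0.41 0; 1 -0.67 0 -0.81 0; 1 -1.04 0 -1.19 0; 1 -1.42 0 -1.55 0; 1 -1.42 0 -1.55 0")

```text
clock: 12.15
eef_pos: [0.504, 0.148, 0.1647]
tool_rot: [0.695, 0.719, -0.003, 0.002]
ft_force: [1.8, 0.2, -2.3]
grip_width: 0.0208
grasp_force: 62.0
```

Emit:
send_rows(motion="1 0 0 0 0; 1 0 0 0 0")

```text
clock: 12.35
eef_pos: [0.5039, 0.1515, 0.1657]
tool_rot: [0.694, 0.72, -0.0, -0.0]
ft_force: [-0.8, 5.8, 3.0]
grip_width: 0.0204
grasp_force: 61.5
```

Emit:
send_rows(motion="1 -0.4 0 -0.34 0; 1 -0.81 0 -0.67 0; 1 -1.23 0 -0.98 0; 1 -1.5 0 -1.16 0; 1 -1.67 0 -1.27 0")

```text
clock: 12.85
eef_pos: [0.5045, 0.135, 0.1785]
tool_rot: [0.694, 0.72, -0.0, -0.0]
ft_force: [-0.9, -1.5, -4.5]
grip_width: 0.0207
grasp_force: 60.3
```

Emit:
send_rows(motion="1 0 0 0 0; 1 0 0 0 0; 1 0 0 0 0")

```text
clock: 13.15
eef_pos: [0.5045, 0.1354, 0.1782]
tool_rot: [0.693, 0.721, -0.0, -0.0]
ft_force: [-2.7, -0.5, -5.0]
grip_width: 0.0204
grasp_force: 60.3
```

Emit:
send_rows(motion="1 -0.46 0 -0.22 0; 1 -0.92 0 -0.45 0; 1 -1.4 0 -0.67 0; 1 -1.68 0 -0.79 0; 1 -1.89 0 -0.87 0")

```text
clock: 13.65
eef_pos: [0.5052, 0.1161, 0.1869]
tool_rot: [0.693, 0.721, -0.0, -0.001]
ft_force: [-2.3, -0.9, -8.3]
grip_width: 0.0204
grasp_force: 60.9
```

Emit:
send_rows(motion="1 0 0 0 0; 1 0 0 0 0; 1 0 0 0 0")

```text
clock: 13.95
eef_pos: [0.5052, 0.1165, 0.1868]
tool_rot: [0.693, 0.721, -0.0, -0.0]
ft_force: [-2.3, -1.9, -9.7]
grip_width: 0.0205
grasp_force: 60.9
```

Emit:
send_rows(motion="1 -0.54 0 0 0; 1 -1.11 0 -0.15 0; 1 -1.69 0 -0.3 0; 1 -2.28 0 -0.42 0; 1 -2.28 0 -0.42 0")

```text
clock: 14.45
eef_pos: [0.5088, 0.0937, 0.1931]
tool_rot: [0.693, 0.721, 0.002, 0.002]
ft_force: [0.2, 0.6, 0.2]
grip_width: 0.0001
grasp_force: 0.0
```

Emit:
send_rows(motion="1 0 0 0 0; 1 0 0 0 0")

```text
clock: 14.65
eef_pos: [0.5085, 0.0945, 0.1933]
tool_rot: [0.693, 0.721, 0.002, 0.001]
ft_force: [0.3, -0.7, -0.6]
grip_width: -0.0
grasp_force: 0.0
```

The grip creeps toward the tips as the ball spins. I'll retry deeper with an inward-biased path, so the load pushes the ball into the grip.

Emit:
send_rows(motion="-1 0 0 -3 0; -1 4 -0.1 -3 0; -1 8.1 -0.25 -3 0; -1 8.1 -0.25 -3 0; -1 8.1 -0.25 -3 0")

```text
clock: 15.15
eef_pos: [0.5013, 0.1759, 0.2222]
tool_rot: [0.692, 0.722, 0.001, 0.001]
ft_force: [-0.8, 0.4, 0.4]
grip_width: 0.0722
grasp_force: 0.0
```

Emit:
send_rows(motion="-1 0 0 4 0; -1 0 0 7 0; -1 0 0 9.4 0; -1 0 0 9.4 0; -1 0 0 9.4 0")

```text
clock: 15.65
eef_pos: [0.5012, 0.1739, 0.1279]
tool_rot: [0.694, 0.72, 0.0, 0.0]
ft_force: [0.2, 0.0, 1.4]
grip_width: 0.0855
grasp_force: 0.0
```

Emit:
send_rows(motion="1 0 0 0 0; 1 0 0 0 0; 1 0 0 0 0; 1 0 0 0 0; 1 0 0 0 0")

```text
clock: 16.15
eef_pos: [0.503, 0.1748, 0.1286]
tool_rot: [0.693, 0.721, 0.002, 0.002]
ft_force: [4.9, -0.9, 0.6]
grip_width: 0.0205
grasp_force: 58.5
```

```bash
python3 - <<'E'
from h import *
im=vision.camera("wrist");o=bot.get_obs();print(o["eef_pos"].round(4),o["ft_force"].round(1),o["ft_torque"].round(2),o["grip_width"],o["grasp_force"])
cv2.imwrite("pics/w4.png",im[220:340,240:400,::-1].repeat(5,0).repeat(5,1))
E
```

```text
[0.503  0.1748 0.1286] [3.9 0.1 1.6] [-0.11 -0.99  0.03] 0.021132822161234778 58.50748121738434
```

View pics/w4.png

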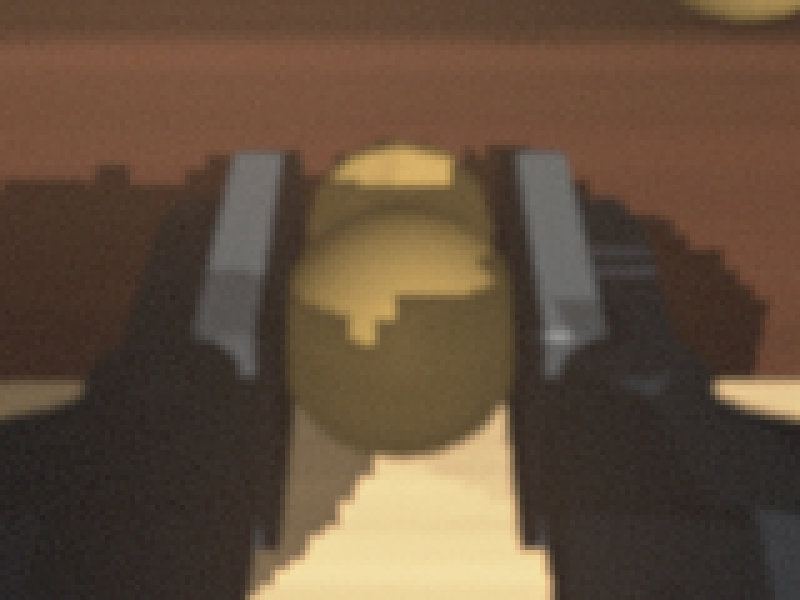

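Emit:
send_rows(motion="1 -0.37 0 -0.6 0; 1 -0.77 0 -1.17 0; 1 -1.2 0 -1.71 0; 1 -1.66 0 -2.24 0; 1 -2.14 0 -2.73 0")

```text
clock: 16.7
eef_pos: [0.5037, 0.1527, 0.1549]
tool_rot: [0.693, 0.721, 0.001, 0.002]
ft_force: [9.0, -6.1, -10.5]
grip_width: 0.0212
grasp_force: 59.0
```

Emit:
send_rows(motion="1 0 0 0 0; 1 0 0 0 0")

```text
clock: 16.9
eef_pos: [0.5038, 0.1517, 0.1543]
tool_rot: [0.693, 0.721, 0.0, 0.002]
ft_force: [9.6, -3.6, -7.2]
grip_width: 0.021
grasp_force: 59.2
```

Emit:
send_rows(motion="1 -0.35 0 0 0; 1 -0.69 0 -0.23 0; 1 -1.14 0 -0.61 0; 1 -1.6 0 -0.97 0; 1 -1.6 0 -0.97 0")

```text
clock: 17.4
eef_pos: [0.5044, 0.1356, 0.1641]
tool_rot: [0.693, 0.721, 0.0, 0.003]
ft_force: [10.3, -2.7, -8.3]
grip_width: 0.0194
grasp_force: 61.6
```

```bash
python3 - <<'E'
from h import *
o=bot.get_obs();w=vision.camera("wrist");s=vision.camera("scene")
print(o["eef_pos"].round(4),o["tool_rot"].round(4),o["ft_force"].round(1),o["ft_torque"].round(2))
a=cv2.resize(w[130:350,200:440],(480,440),interpolation=cv2.INTER_CUBIC);b=cv2.resize(s[140:250,200:280],(320,440),interpolation=cv2.INTER_CUBIC)
cv2.imwrite("pics/m1.png",np.hstack([a,b])[:,:,::-1])
E
```

```text
[0.5044 0.1356 0.1641] [6.931e-01 7.208e-01 2.000e-04 2.500e-03] [10.3 -2.7 -8.3] [-0.73 -1.86  0.55]
```

View pics/m1.png

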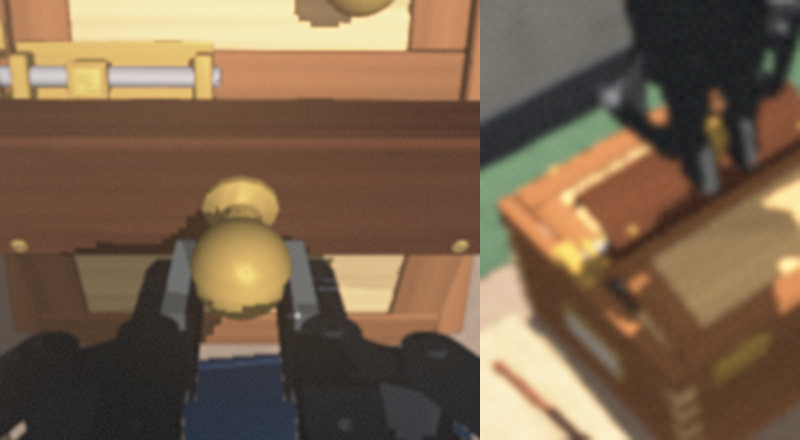

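The pads have drifted toward the ball's -y side, so the ball is leaving over the pads' +y edge. Tangential drift is about 15 mm/rad, worse the further -y I start. I'll set the leaf down, regrip with the TCP offset to +y so the drift has room, and finish with speed. (The bolt is also visible at top left, with the stud at crop (88,78).)

Emit:
send_rows(motion="1 1 0 0.6 0; 1 1.9 0 1.4 0; 1 2.7 0 2.3 0; 1 3.3 0 3.1 0; 1 3.7 0 3.6 0")

```text
clock: 18.0
eef_pos: [0.5038, 0.157, 0.1324]
tool_rot: [0.697, 0.717, -0.01, 0.016]
ft_force: [-4.9, -59.4, 54.6]
grip_width: 0.0106
grasp_force: 61.1
```

Emit:
send_rows(motion="-0.4 0 0 0 0; -0.4 0 0 0 0; -0.4 0 0 0 0; -0.4 0 0 0 0")

```text
clock: 18.4
eef_pos: [0.5001, 0.1746, 0.128]
tool_rot: [0.693, 0.721, -0.0, -0.001]
ft_force: [-0.7, 0.8, -0.6]
grip_width: 0.0594
grasp_force: 0.0
```

Emit:
send_rows(motion="-0.4 0.4 0.2 -0.65 0; -0.4 0.95 0.28 -0.65 0; -0.4 0.95 0.28 -0.65 0; -0.4 0.95 0.28 -0.65 0; -0.4 0.95 0.28 -0.65 0")

```text
clock: 18.9
eef_pos: [0.503, 0.1839, 0.1347]
tool_rot: [0.693, 0.721, -0.0, -0.0]
ft_force: [-0.2, 1.2, -0.6]
grip_width: 0.0598
grasp_force: 0.0
```

Emit:
send_rows(motion="1 0 0 0 0; 1 0 0 0 0; 1 0 0 0 0; 1 0 0 0 0; 1 0 0 0 0")

```text
clock: 19.4
eef_pos: [0.5028, 0.1837, 0.1352]
tool_rot: [0.693, 0.721, -0.0, -0.0]
ft_force: [-2.4, -0.7, 4.1]
grip_width: 0.02
grasp_force: 58.5
```

```bash
python3 - <<'E'
from h import *
o=bot.get_obs();im=vision.camera("wrist");print(o["eef_pos"].round(4),o["ft_force"].round(1),o["grip_width"])
hsv=cv2.cvtColor(im[200:400,280:420],cv2.COLOR_RGB2HSV)
c=cam("wrist",o)
print([(np.round(d["rect"],1).tolist(),round(d["conf"],2)) for d in boxes_of("wrist","strip_knob")[:2]],proj(c,np.array([.5025,.176,.148])).round(1))
# circle fit
g=cv2.medianBlur(cv2.cvtColor(im,cv2.COLOR_RGB2GRAY),3)[220:330,260:380];k=cv2.HoughCircles(g,cv2.HOUGH_GRADIENT,1,30,param1=60,param2=12,minRadius=17,maxRadius=28);print(None if k is None else k[0][:3]+[260,220,0])
E
```

```text
[0.5028 0.1837 0.1352] [-2.4 -0.7  4.1] 0.020037682450894774
[([320.8, 301.2, 269.1, 146.8], 0.96)] [319.1 294.2]
[[320.5        289.5         27.39999962]]
```

Emit:
send_rows(motion="1 -0.34 0 -0.61 0; 1 -0.78 0 -1.3 0; 1 -1.33 0 -2.05 0; 1 -2.03 0 -2.84 0; 1 -2.89 0 -3.63 0")

```text
clock: 20.0
eef_pos: [0.5038, 0.1545, 0.1716]
tool_rot: [0.693, 0.721, -0.0, -0.0]
ft_force: [-1.2, -6.2, -7.6]
grip_width: 0.0199
grasp_force: 63.3
```

Emit:
send_rows(motion="1 -1.12 0 -0.84 0; 1 -2.55 0 -1.63 0; 1 -4.3 0 -2.29 0; 1 -6.36 0 -2.68 0; 1 -8.69 0 -2.68 0")

```text
clock: 20.5
eef_pos: [0.5085, 0.0659, 0.1985]
tool_rot: [0.693, 0.72, 0.0, 0.001]
ft_force: [0.8, -0.3, 0.4]
grip_width: 0.0014
grasp_force: 0.0
```

Emit:
send_rows(motion="1 -2.51 0 0.54 0; 1 -4.43 0 1.37 0; 1 -5.42 0 1.9 0; 1 -5.42 0 1.9 0; 1 -5.42 0 1.9 0")

```text
clock: 21.0
eef_pos: [0.5104, 0.0138, 0.1796]
tool_rot: [0.693, 0.721, 0.001, 0.0]
ft_force: [0.5, 0.8, -0.0]
grip_width: 0.0001
grasp_force: 0.0
```

```bash
python3 - <<'E'
from h import *
o=bot.get_obs();print(o["eef_pos"].round(4),o["ft_force"].round(1),o["grip_width"],o["grasp_force"])
im=vision.camera("top");cv2.imwrite("pics/t5.png",im[:,:,::-1])
for t in ["strip_knob","plain_knob","bolt","bottle","tape","caul"]: print(t,[(np.round(d["rect"],1).tolist(),round(d["conf"],2)) for d in boxes_of("top",t)[:2]])
E
```

```text
[0.5104 0.0138 0.1796] [ 0.5  0.8 -0. ] 0.00013090370017551428 0.0
strip_knob [([264.0, 221.7, 48.7, 68.0], 0.61)]
plain_knob [([226.2, 223.4, 23.7, 65.8], 0.78)]
bolt [([225.4, 222.5, 23.1, 61.4], 0.55)]
bottle [([270.9, 145.5, 27.1, 35.6], 0.57)]
tape []
caul [([418.9, 260.8, 17.2, 13.6], 0.69)]
```

Slipped again. New approach: with closed fingers, press on the strip's left side face in -y and follow its arc. The normal force itself opens the leaf, and a slip would take the tip under the edge, which is the safe side.

Emit:
send_rows(motion="1 0 0 -4 0; 1 3 -0.2 -8 0; 1 7.9 -0.6 -8 0; 1 12.8 -1 -8 0; 1 17.7 -1.4 -8 0")

```text
clock: 21.85
eef_pos: [0.4888, 0.1921, 0.2597]
tool_rot: [0.693, 0.721, 0.001, 0.0]
ft_force: [1.5, 0.9, 0.8]
grip_width: -0.0001
grasp_force: 0.0
```

Emit:
send_rows(motion="1 2 -0.17 0 0; 1 2 -0.17 2 0; 1 2 -0.17 6 0; 1 2 -0.17 10 0; 1 2 -0.17 12 0")

```text
clock: 22.35
eef_pos: [0.4842, 0.2098, 0.1355]
tool_rot: [0.693, 0.721, -0.002, -0.001]
ft_force: [-0.2, -1.0, 0.3]
grip_width: 0.0001
grasp_force: 0.0
```

Emit:
send_rows(motion="1 0 0 0.8 0; 1 0 0 0.8 0; 1 0 0 0.8 0")

```text
clock: 22.65
eef_pos: [0.4875, 0.2106, 0.1323]
tool_rot: [0.693, 0.721, 0.001, 0.0]
ft_force: [0.5, -0.4, -0.2]
grip_width: -0.0001
grasp_force: 0.0
```

```bash
python3 - <<'E'
from h import *
o=bot.get_obs();print(o["eef_pos"].round(4),o["tool_rot"].round(4),o["ft_force"].round(1),o["joint_pos"].round(2))
c=cam("top");im=vision.camera("top");h=cv2.cvtColor(im,cv2.COLOR_RGB2HSV)
m=((h[:,:,2]<110)&(h[:,:,1]>90)&((h[:,:,0]<15)|(h[:,:,0]>172))).astype(np.uint8)[175:265,200:320]
print(cv2.connectedComponentsWithStats(m)[2][1:][lambda: None] if 0 else [s.tolist() for s in cv2.connectedComponentsWithStats(m)[2][1:] if s[4]>60])
h0=cv2.cvtColor(cv2.imread("pics/top0.png"),cv2.COLOR_BGR2HSV);m=((h0[:,:,2]<110)&(h0[:,:,1]>90)&((h0[:,:,0]<15)|(h0[:,:,0]>172))).astype(np.uint8)[175:265,200:320]
print([s.tolist() for s in cv2.connectedComponentsWithStats(m)[2][1:] if s[4]>60])
E
```

```text
[0.4875 0.2106 0.1323] [6.931e-01 7.208e-01 1.100e-03 5.000e-04] [ 0.5 -0.4 -0.2] [ 0.41  0.36 -0.09  1.11 -0.    1.94]
[[35, 13, 61, 72, 1385]]
[[53, 13, 9, 66, 163]]
```

Emit:
send_rows(motion="1 0 0 1 0; 1 0 0 1.8 0; 1 0 0 2.15 0; 1 0 0 2.15 0; 1 0 0 2.15 0")

```text
clock: 23.2
eef_pos: [0.4864, 0.2101, 0.1094]
tool_rot: [0.693, 0.721, -0.0, -0.0]
ft_force: [-0.5, 0.4, -0.7]
grip_width: -0.0002
grasp_force: 0.0
```

Emit:
send_rows(motion="1 -0.15 0 0 0; 1 -0.3 0 0 0; 1 -0.45 0 0 0; 1 -0.45 0 0 0")

```text
clock: 23.6
eef_pos: [0.4869, 0.2059, 0.1098]
tool_rot: [0.693, 0.721, 0.001, -0.0]
ft_force: [0.4, 2.7, 1.3]
grip_width: 0.0001
grasp_force: 0.8
```

Emit:
send_rows(motion="1 -0.4 0 0 0; 1 -0.48 0 -0.48 0; 1 -0.56 0 -0.96 0; 1 -0.67 0 -1.43 0; 1 -0.79 0 -1.9 0")

```text
clock: 24.1
eef_pos: [0.487, 0.2011, 0.1295]
tool_rot: [0.692, 0.722, 0.003, -0.002]
ft_force: [-0.8, 9.0, 1.6]
grip_width: -0.0002
grasp_force: 4.4
```

Emit:
send_rows(motion="1 -0.15 0 -0.46 0; 1 -0.31 0 -0.92 0; 1 -0.49 0 -1.37 0; 1 -0.69 0 -1.81 0; 1 -0.91 0 -2.25 0")

```text
clock: 24.6
eef_pos: [0.4874, 0.1915, 0.1522]
tool_rot: [0.692, 0.721, 0.003, -0.002]
ft_force: [-1.8, 6.4, 2.9]
grip_width: 0.0
grasp_force: 4.1
```

Emit:
send_rows(motion="1 -0.4 0 -0.6 0; 1 -0.8 0 -1.2 0; 1 -1.24 0 -1.78 0; 1 -1.7 0 -2.33 0; 1 -2.2 0 -2.86 0")

```text
clock: 25.1
eef_pos: [0.4882, 0.1696, 0.1815]
tool_rot: [0.692, 0.721, 0.003, -0.002]
ft_force: [-2.0, 8.4, 7.1]
grip_width: -0.0002
grasp_force: 5.1
```

Emit:
send_rows(motion="1 -0.71 0 -0.66 0; 1 -1.48 0 -1.26 0; 1 -2.29 0 -1.8 0; 1 -3.13 0 -2.27 0; 1 -4.02 0 -2.67 0")

```text
clock: 25.6
eef_pos: [0.4898, 0.129, 0.2094]
tool_rot: [0.692, 0.721, 0.003, -0.001]
ft_force: [-5.2, 6.0, 13.4]
grip_width: 0.0001
grasp_force: 7.4
```

Emit:
send_rows(motion="1 -0.91 0 -0.33 0; 1 -1.85 0 -0.6 0; 1 -2.8 0 -0.8 0; 1 -3.77 0 -0.9 0; 1 -4.74 0 -0.93 0")

```text
clock: 26.1
eef_pos: [0.4918, 0.0792, 0.2199]
tool_rot: [0.693, 0.721, 0.002, 0.001]
ft_force: [-6.7, 0.2, 20.2]
grip_width: -0.0001
grasp_force: 9.7
```

Emit:
send_rows(motion="1 -1.1 0 0.03 0; 1 -2.3 0 0.2 0; 1 -3 0 0.3 0; 1 -3 0 0.3 0")

```text
clock: 26.5
eef_pos: [0.4931, 0.0476, 0.2143]
tool_rot: [0.694, 0.72, 0.001, 0.001]
ft_force: [-0.1, 0.0, -0.7]
grip_width: -0.0005
grasp_force: 0.0
```

Emit:
send_rows(motion="1 0 0 -2 0; 1 2 0 -5 0; 1 5 0 -7 0; 1 8 0 -7 0; 1 8 0 -7 0")

```text
clock: 27.0
eef_pos: [0.4899, 0.1318, 0.2831]
tool_rot: [0.692, 0.722, 0.001, 0.0]
ft_force: [0.3, -0.4, -0.6]
grip_width: 0.0004
grasp_force: 0.0
```

```bash
python3 - <<'E'
from h import *
o=bot.get_obs();print(o["eef_pos"].round(4),o["tool_rot"].round(4),o["ft_force"].round(1))
w=vision.camera("wrist");s=vision.camera("scene")
c=cam("wrist",o)
print([(t,[(np.round(d["rect"],1).tolist(),round(d["conf"],2)) for d in boxes_of("wrist",t)[:2]]) for t in ["bolt","plain_knob","strip_knob"]])
def W(l,p=(.5027,.1665,.036)): l=np.array(l);return np.r_[p[0]+l[0]*np.cos(p[2])-l[1]*np.sin(p[2]),p[1]+l[0]*np.sin(p[2])+l[1]*np.cos(p[2]),l[2]]
for n,l in [("stud",(-.05,.013,.12)),("plain",(.035,.046,.128))]: print(n,W(l).round(4),proj(c,W(l)).round(1))
cv2.imwrite("pics/w6.png",w[:,:,::-1])
a=cv2.resize(w,(480,300));u,v=proj(c,W((-.05,.013,.12))).astype(int)
b=cv2.resize(s[110:270,180:360],(320,284));z=np.zeros((600,800,3),np.uint8);z[:300,:480]=a;z[:284,480:]=b
k=w[max(v-50,0):v+50,max(u-75,0):u+75];k=cv2.resize(k,None,fx=3,fy=3,interpolation=cv2.INTER_CUBIC);z[300:300+min(300,k.shape[0]),:k.shape[1]]=k[:300]
print("crop origin",max(u-75,0),max(v-50,0));cv2.imwrite("pics/m2.png",z[:,:,::-1])
E
```

```text
[0.4899 0.1318 0.2831] [6.917e-01 7.222e-01 9.000e-04 1.000e-04] [ 0.3 -0.4 -0.6]
[('bolt', [([289.1, 144.8, 62.9, 10.0], 0.84)]), ('plain_knob', [([336.1, 106.1, 158.9, 101.4], 0.69)]), ('strip_knob', [([335.1, 288.3, 162.4, 109.6], 0.86)])]
stud [0.4523 0.1777 0.12  ] [284.6 144.5]
plain [0.536  0.2137 0.128 ] [371.6 111.2]
crop origin 209 94
```

View pics/m2.png

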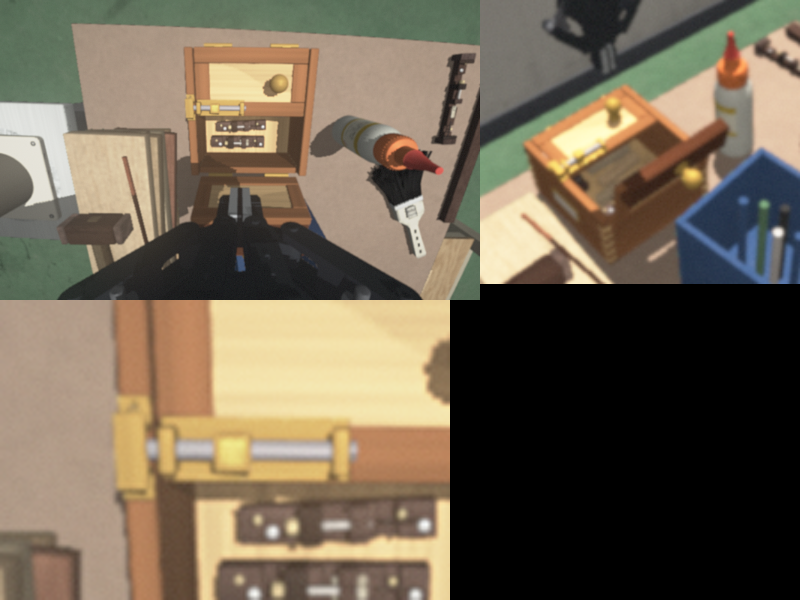

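The picture shows the strip leaf standing open by itself and the bolt bared, with the stud at image (286.5,144.5). Next I turn the gripper to straddle the rod.

Emit:
send_rows(motion="0 1 -0.7 0 -0.145; 0 2.2 -1.6 0.5 -0.29; 0 3.5 -2.5 1.5 -0.435; 0 4.75 -3.44 3 -0.58; 0 4.75 -3.44 3 -0.725")

```text
clock: 27.75
eef_pos: [0.4513, 0.1748, 0.2504]
tool_rot: [0.39, 0.921, -0.002, -0.002]
ft_force: [-0.6, 0.2, -0.3]
grip_width: 0.0425
grasp_force: 0.0
```

Emit:
send_rows(motion="0 0 0 1 -0.145; 0 0 0 2 -0.29; 0 0 0 3 -0.435; 0 0 0 4 -0.58; 0 0 0 4 -0.725")

```text
clock: 28.25
eef_pos: [0.4525, 0.1737, 0.2108]
tool_rot: [0.039, 0.999, -0.001, -0.002]
ft_force: [0.0, 0.8, 0.2]
grip_width: 0.0426
grasp_force: 0.0
```

Emit:
send_rows(motion="0 0 0 0 -0.113; 0 0 0 0 -0.113; 0 0 0 0 -0.113; 0 0 0 0 -0.113")

```text
clock: 28.65
eef_pos: [0.4535, 0.1748, 0.2126]
tool_rot: [-0.014, 1.0, -0.0, -0.0]
ft_force: [-0.2, 1.2, 0.5]
grip_width: 0.0423
grasp_force: 0.0
```

```bash
python3 - <<'E'
from h import *
o=bot.get_obs();print(o["eef_pos"].round(4),np.degrees(2*np.arctan2(o["tool_rot"][1],o["tool_rot"][0])),o["ft_force"].round(1),o["joint_pos"].round(2),o["grip_width"])
w=vision.camera("wrist");c=cam("wrist",o);cv2.imwrite("pics/w7.png",w[:,:,::-1])
b=boxes_of("wrist","bolt")[:2];print(b,proj(c,np.array([.4530,.1777,.12])).round(1))
# brass stud: edges along rod in a rectified top-down patch at z=.12
xs=np.arange(.40,.52,.001);ys=np.arange(.16,.20,.001)
P=np.array([[[x,y,.12] for x in xs] for y in ys]);q=proj(c,P).astype(np.float32)
g=cv2.remap(w,q[...,0],q[...,1],cv2.INTER_LINEAR);h=cv2.cvtColor(g,cv2.COLOR_RGB2HSV)
print("sat",[(round(1000*xs[i]),int(h[16:19,i,1].mean()),int(h[16:19,i,2].mean())) for i in range(0,120,2)])
E
```

```text
[0.4535 0.1748 0.2126] 181.65415409914215 [-0.2  1.2  0.5] [ 0.37  0.22 -0.07  1.28 -0.    0.34] 0.04233003702204214
[{'rect': [324.3, 208.8, 18.0, 65.5], 'conf': 0.79}] [321.8 210.4]
sat [(400, 91, 93), (402, 35, 114), (404, 87, 115), (406, 106, 94), (408, 108, 94), (410, 111, 100), (412, 113, 114), (414, 118, 124), (416, 119, 124), (418, 118, 126), (420, 119, 129), (422, 113, 127), (424, 39, 119), (426, 74, 121), (428, 122, 132), (430, 120, 130), (432, 74, 120), (434, 28, 141), (436, 18, 175), (438, 7, 218), (440, 6, 217), (442, 7, 218), (444, 12, 198), (446, 110, 156), (448, 114, 244), (450, 93, 245), (452, 100, 244), (454, 115, 241), (456, 112, 241), (458, 113, 241), (460, 30, 221), (462, 9, 209), (464, 12, 208), (466, 12, 207), (468, 12, 206), (470, 13, 204), (472, 14, 204), (474, 15, 202), (476, 17, 201), (478, 17, 199), (480, 16, 199), (482, 17, 197), (484, 47, 176), (486, 129, 226), (488, 120, 241), (490, 99, 227), (492, 88, 203), (494, 128, 214), (496, 129, 213), (498, 129, 214), (500, 129, 213), (502, 129, 212), (504, 130, 212), (506, 129, 211), (508, 129, 210), (510, 129, 210), (512, 129, 208), (514, 128, 209), (516, 129, 208), (518, 129, 207)]
```

Emit:
send_rows(motion="0 0 0.37 4 0; 0 0 0.37 7 0; 0 0 0.37 9 0; 0 0 0.37 10 0; 0 0 0.37 10 0")

```text
clock: 29.25
eef_pos: [0.4524, 0.1786, 0.1115]
tool_rot: [-0.015, 1.0, -0.001, -0.001]
ft_force: [-0.0, -0.4, 0.6]
grip_width: 0.0429
grasp_force: 0.0
```

Emit:
send_rows(motion="1 0 0 0 0; 1 0 0 0 0; 1 0 0 0 0; 1 0 0 0 0; 1 0 0 0 0")

```text
clock: 29.75
eef_pos: [0.4543, 0.177, 0.1141]
tool_rot: [-0.015, 1.0, -0.002, 0.001]
ft_force: [0.3, -5.5, 2.7]
grip_width: 0.009
grasp_force: 58.6
```

Emit:
send_rows(motion="1 -0.4 0 0 0; 1 -0.8 0 0 0; 1 -1.2 0 0 0; 1 -1.6 0 0 0; 1 -1.75 0 0 0")

```text
clock: 30.25
eef_pos: [0.4697, 0.1774, 0.1138]
tool_rot: [-0.015, 1.0, -0.002, -0.001]
ft_force: [-6.8, -6.5, 8.8]
grip_width: 0.0093
grasp_force: 59.3
```

Emit:
send_rows(motion="1 -0.15 0 0 0; 1 -0.15 0 0 0; 1 -0.15 0 0 0")

```text
clock: 30.55
eef_pos: [0.4697, 0.1773, 0.1138]
tool_rot: [-0.015, 1.0, -0.002, -0.002]
ft_force: [-8.7, -6.0, 9.1]
grip_width: 0.0094
grasp_force: 59.3
```

Emit:
send_rows(motion="0 0.1 0 0 0; 0 0.1 0 0 0; 0 0.1 0 0 0; 0 0.1 0 -3 0; 0 0.1 0 -7.5 0")

```text
clock: 31.05
eef_pos: [0.4695, 0.1789, 0.1859]
tool_rot: [-0.016, 1.0, -0.001, -0.003]
ft_force: [1.4, 0.4, -0.7]
grip_width: 0.0432
grasp_force: 0.0
```

Emit:
send_rows(motion="1 0.05 0 -2.5 0; 1 0.05 0 -2.5 0; 1 0.05 0 -2.5 0")

```text
clock: 31.35
eef_pos: [0.4714, 0.1798, 0.2131]
tool_rot: [-0.016, 1.0, 0.0, 0.001]
ft_force: [0.4, -1.2, -0.3]
grip_width: 0.0003
grasp_force: 0.0
```

```bash
python3 - <<'E'
from h import *
o=bot.get_obs();print(o["eef_pos"].round(4),np.degrees(2*np.arctan2(o["tool_rot"][1],o["tool_rot"][0])),o["ft_force"].round(1))
w=vision.camera("wrist");c=cam("wrist",o)
xs=np.arange(.40,.52,.001);ys=np.arange(.16,.20,.001)
P=np.array([[[x,y,.12] for x in xs] for y in ys]);q=proj(c,P).astype(np.float32)
h=cv2.cvtColor(cv2.remap(w,q[...,0],q[...,1],cv2.INTER_LINEAR),cv2.COLOR_RGB2HSV)
print([(round(1000*xs[i]),int(h[16:19,i,1].mean()),int(h[16:19,i,2].mean())) for i in range(20,100,2)])
E
```

```text
[0.4714 0.1798 0.2131] 181.7950358730724 [ 0.4 -1.2 -0.3]
[(420, 119, 131), (422, 120, 130), (424, 114, 113), (426, 115, 115), (428, 120, 134), (430, 121, 133), (432, 84, 123), (434, 31, 124), (436, 33, 125), (438, 36, 127), (440, 35, 127), (442, 36, 127), (444, 37, 128), (446, 22, 164), (448, 8, 216), (450, 9, 215), (452, 10, 215), (454, 10, 213), (456, 10, 214), (458, 16, 194), (460, 70, 132), (462, 125, 228), (464, 99, 245), (466, 93, 245), (468, 98, 245), (470, 95, 245), (472, 108, 243), (474, 81, 230), (476, 16, 200), (478, 18, 199), (480, 19, 197), (482, 20, 195), (484, 40, 181), (486, 122, 223), (488, 114, 243), (490, 109, 234), (492, 28, 184), (494, 26, 181), (496, 28, 179), (498, 28, 178)]
```

The bolt is fully drawn: the stud centre went from 0.453 to about 0.469. Now I turn the gripper back and push the plain leaf by its free edge, the same way.

Emit:
send_rows(motion="1 -1.2 -0.6 -1 0.145; 1 -2.4 -1.2 -2 0.29; 1 -3.6 -1.9 -2 0.435; 1 -4.8 -2.5 -2 0.58; 1 -5.8 -3.1 -2 0.725")

```text
clock: 31.9
eef_pos: [0.5295, 0.1498, 0.2305]
tool_rot: [0.343, 0.939, -0.001, -0.001]
ft_force: [-0.1, 0.5, 1.1]
grip_width: 0.0001
grasp_force: 0.0
```

Emit:
send_rows(motion="1 0 0 0 0.145; 1 0 0 0 0.29; 1 0 0 0 0.435; 1 0 0 0 0.58; 1 0 0 0 0.725")

```text
clock: 32.4
eef_pos: [0.5288, 0.15, 0.2303]
tool_rot: [0.654, 0.757, -0.002, -0.001]
ft_force: [0.5, -0.4, 0.0]
grip_width: 0.0004
grasp_force: 0.0
```

Emit:
send_rows(motion="1 0 0 0 0.116; 1 0 0 0 0.116; 1 0 0 0 0.116; 1 0 0 0 0.116")

```text
clock: 32.8
eef_pos: [0.5294, 0.1502, 0.2318]
tool_rot: [0.694, 0.72, -0.001, -0.0]
ft_force: [0.2, -1.0, 0.1]
grip_width: 0.0003
grasp_force: 0.0
```

```bash
python3 - <<'E'
from h import *
o=bot.get_obs();print(o["eef_pos"].round(4),np.degrees(2*np.arctan2(o["tool_rot"][1],o["tool_rot"][0])),o["ft_force"].round(1))
w=vision.camera("wrist");c=cam("wrist",o)
ys=np.arange(.09,.2,.001);P=np.array([[[.53+.002*k,y,.107] for y in ys] for k in range(-3,4)]);q=proj(c,P).astype(np.float32)
g=cv2.cvtColor(cv2.remap(w,q[...,0],q[...,1],cv2.INTER_LINEAR),cv2.COLOR_RGB2HSV).mean(0)
print([(round(1000*ys[i]),int(g[i,0]),int(g[i,1]),int(g[i,2])) for i in range(30,len(ys),2)])
E
```

```text
[0.5294 0.1502 0.2318] 92.15765240414682 [ 0.2 -1.   0.1]
[(120, 12, 114, 99), (122, 12, 112, 105), (124, 16, 101, 207), (126, 21, 84, 239), (128, 22, 83, 240), (130, 17, 93, 204), (132, 13, 65, 153), (134, 16, 51, 174), (136, 15, 55, 167), (138, 13, 71, 149), (140, 13, 74, 152), (142, 12, 74, 154), (144, 13, 74, 153), (146, 13, 82, 136), (148, 17, 93, 177), (150, 21, 84, 240), (152, 21, 81, 240), (154, 21, 84, 240), (156, 16, 89, 183), (158, 13, 60, 161), (160, 17, 51, 181), (162, 13, 62, 157), (164, 13, 78, 153), (166, 13, 77, 157), (168, 13, 83, 155), (170, 12, 122, 173), (172, 12, 128, 177), (174, 12, 127, 177), (176, 12, 127, 184), (178, 12, 128, 191), (180, 12, 128, 191), (182, 12, 127, 188), (184, 12, 128, 189), (186, 12, 128, 193), (188, 12, 123, 182), (190, 20, 88, 238), (192, 23, 73, 244), (194, 23, 72, 245), (196, 22, 82, 242), (198, 17, 98, 174), (200, 16, 102, 140)]
```

Emit:
send_rows(motion="1 0 0 4 0; 1 0 0 8 0; 1 0 0 12 0; 1 0 0 14.3 0; 1 0 0 14.3 0")

```text
clock: 33.35
eef_pos: [0.5264, 0.1494, 0.0857]
tool_rot: [0.694, 0.72, -0.004, -0.002]
ft_force: [0.0, 0.7, -0.5]
grip_width: -0.0004
grasp_force: 0.0
```

Emit:
send_rows(motion="1 0.2 0 0 0; 1 0.4 0 0 0; 1 0.6 0 0 0; 1 0.8 0 0 0; 1 1 0 0 0")

```text
clock: 33.85
eef_pos: [0.5312, 0.1567, 0.0917]
tool_rot: [0.695, 0.719, -0.001, 0.005]
ft_force: [1.1, -15.1, 6.0]
grip_width: -0.0
grasp_force: 7.6
```

Emit:
send_rows(motion="1 0.06 0 -0.45 0; 1 0.18 0 -0.95 0; 1 0.3 0 -1.45 0; 1 0.45 0 -1.95 0; 1 0.63 0 -2.45 0")

```text
clock: 34.35
eef_pos: [0.5309, 0.1604, 0.1155]
tool_rot: [0.696, 0.718, -0.003, 0.006]
ft_force: [3.7, -18.4, 3.2]
grip_width: -0.0
grasp_force: 8.9
```

Emit:
send_rows(motion="1 0.29 0 -0.65 0; 1 0.63 0 -1.3 0; 1 1.02 0 -1.9 0; 1 1.46 0 -2.45 0; 1 1.94 0 -3 0")

```text
clock: 34.85
eef_pos: [0.5306, 0.1772, 0.148]
tool_rot: [0.697, 0.717, -0.004, 0.008]
ft_force: [-1.7, -25.0, 18.5]
grip_width: 0.0004
grasp_force: 12.8
```

Emit:
send_rows(motion="1 0.2 0 -0.75 0; 1 0.82 0 -1.4 0; 1 1.5 0 -1.95 0; 1 2.25 0 -2.45 0; 1 3.05 0 -2.85 0")

```text
clock: 35.35
eef_pos: [0.5276, 0.2174, 0.1734]
tool_rot: [0.694, 0.72, 0.001, 0.0]
ft_force: [0.4, -0.5, 0.2]
grip_width: 0.0002
grasp_force: 0.4
```

Emit:
send_rows(motion="1 0.7 0 -0.2 0; 1 1.4 0 -0.3 0; 1 2.1 0 -0.4 0; 1 2.8 0 -0.4 0")

```text
clock: 35.75
eef_pos: [0.526, 0.2453, 0.1762]
tool_rot: [0.694, 0.72, -0.0, -0.0]
ft_force: [-0.1, 0.1, -0.3]
grip_width: 0.0002
grasp_force: 0.1
```

```bash
python3 - <<'E'
from h import *
o=bot.get_obs();print(o["eef_pos"].round(4),o["ft_force"].round(2),o["grasp_force"])
def kn(t,p=(.5027,.1665,.036)):
    y=.095-(.049*np.cos(t)-.033*np.sin(t));z=.095+.049*np.sin(t)+.033*np.cos(t);l=(.035,y)
    return np.array([p[0]+l[0]*np.cos(p[2])-l[1]*np.sin(p[2]),p[1]+l[0]*np.sin(p[2])+l[1]*np.cos(p[2]),z])
for n in ["top","scene","wrist"]:
    im=vision.camera(n);c=cam(n,o)
    print(n,[(np.round(d["rect"],0).tolist(),round(d["conf"],2)) for d in boxes_of(n,"plain_knob")[:2]])
    for t in (0,.8,1.2,1.4,1.6):
        u,v=proj(c,kn(t)).round().astype(int);ok=2<=v<398 and 2<=u<638
        print("  ",t,u,v,im[v-2:v+3,u-2:u+3].mean((0,1)).round() if ok else None)
E
```

```text
[0.526  0.2453 0.1762] [-0.06  0.09 -0.27] 0.06231235725977058
top [([212.0, 232.0, 0.0, 2.0], 0.6)]
   0 231 205 [137. 117.  87.]
   0.8 212 204 [12. 12. 13.]
   1.2 201 204 [39. 35. 31.]
   1.4 197 205 [62. 59. 52.]
   1.6 193 205 [68. 65. 58.]
scene [([228.0, 160.0, 62.0, 54.0], 0.64)]
   0 254 170 [90. 61. 40.]
   0.8 243 155 [124. 102.  74.]
   1.2 238 151 [98. 85. 69.]
   1.4 236 150 [87. 72. 55.]
   1.6 234 149 [85. 64. 46.]
wrist [([268.0, 187.0, 323.0, 96.0], 0.63)]
   0 332 273 [110. 110. 108.]
   0.8 335 239 [228. 203. 161.]
   1.2 336 202 [131. 109.  82.]
   1.4 336 181 [231. 199. 118.]
   1.6 335 162 [223. 189. 113.]
```

The detections show the leaf up at about 1.5 rad. I'll push a bit further, then clear away.

Emit:
send_rows(motion="1 0.8 0 0 0; 1 1.6 0 0 0; 1 2.2 0 0 0; 1 2.2 0 0 0; 1 2.2 0 0 0")

```text
clock: 36.55
eef_pos: [0.5255, 0.2667, 0.1765]
tool_rot: [0.694, 0.72, -0.0, 0.0]
ft_force: [0.7, -0.7, -0.2]
grip_width: -0.0001
grasp_force: 0.0
```

Emit:
send_rows(motion="1 -2 0 -0.5 0; 1 -5 0 -4 0; 1 -8 0 -9 0; 1 -8 0 -12 0; 1 -8 0 -12 0")

```text
clock: 37.05
eef_pos: [0.5311, 0.1858, 0.3033]
tool_rot: [0.695, 0.719, 0.005, 0.003]
ft_force: [0.1, 0.5, 0.0]
grip_width: -0.0001
grasp_force: 0.0
```

```bash
python3 - <<'E'
from h import *
o=bot.get_obs();print(o["eef_pos"].round(4),o["ft_force"].round(2))
p=(.5027,.1665,.036)
def W(l): return np.array([p[0]+l[0]*np.cos(p[2])-l[1]*np.sin(p[2]),p[1]+l[0]*np.sin(p[2])+l[1]*np.cos(p[2]),l[2]])
def kp(t): return W((.035,.095-(.049*np.cos(t)-.033*np.sin(t)),.095+.049*np.sin(t)+.033*np.cos(t)))
def ks(t): return W((0,-.095+(.104*np.cos(t)-.053*np.sin(t)),.095+.104*np.sin(t)+.053*np.cos(t)))
for n in ["top","scene","wrist"]:
    im=vision.camera(n);c=cam(n,o)
    for k in ["plain_knob","strip_knob","bottle","tape","caul"]: print(n,k,[(np.round(d["rect"],0).tolist(),round(d["conf"],2)) for d in boxes_of(n,k)[:2]])
    for t in (0,.8,1.4,1.6,1.78):
        r=[]
        for f in (kp,ks):
            u,v=proj(c,f(t)).round().astype(int);ok=2<=v<398 and 2<=u<638
            r.append((int(u),int(v),im[v-1:v+2,u-1:u+2].mean((0,1)).round().tolist() if ok else None))
        print("  ",t,r)
E
```

```text
[0.5311 0.1858 0.3033] [0.13 0.51 0.  ]
top plain_knob []
top strip_knob [([312.0, 215.0, 34.0, 72.0], 0.69)]
top bottle [([271.0, 146.0, 26.0, 36.0], 0.96), ([418.0, 263.0, 20.0, 15.0], 0.73)]
top tape [([367.0, 257.0, 24.0, 24.0], 0.49), ([281.0, 219.0, 97.0, 79.0], 0.26)]
top caul [([418.0, 264.0, 20.0, 15.0], 0.58)]
   0 [(231, 205, [82.0, 73.0, 58.0]), (246, 219, [218.0, 183.0, 135.0])]
   0.8 [(212, 204, [162.0, 157.0, 141.0]), (275, 215, [252.0, 228.0, 161.0])]
   1.4 [(197, 205, [232.0, 228.0, 210.0]), (308, 214, [92.0, 52.0, 34.0])]
   1.6 [(193, 205, [237.0, 233.0, 219.0]), (318, 214, [75.0, 44.0, 28.0])]
   1.78 [(190, 206, [241.0, 238.0, 226.0]), (326, 214, [229.0, 187.0, 92.0])]
scene plain_knob [([225.0, 158.0, 65.0, 56.0], 0.6)]
scene strip_knob [([289.0, 208.0, 67.0, 62.0], 0.62)]
scene bottle [([321.0, 163.0, 27.0, 66.0], 0.9), ([257.0, 194.0, 124.0, 128.0], 0.16)]
scene tape [([300.0, 308.0, 24.0, 27.0], 0.65)]
scene caul [([342.0, 356.0, 15.0, 20.0], 0.69), ([228.0, 160.0, 63.0, 57.0], 0.41)]
   0 [(254, 170, [100.0, 67.0, 44.0]), (251, 179, [87.0, 58.0, 38.0])]
  
[... 194 characters left out ...]
 203, [112.0, 89.0, 46.0])]
   1.78 [(232, 150, [148.0, 120.0, 84.0]), (299, 211, [209.0, 168.0, 85.0])]
wrist plain_knob [([290.0, 88.0, 195.0, 60.0], 0.77), ([290.0, 210.0, 193.0, 309.0], 0.74)]
wrist strip_knob [([297.0, 313.0, 138.0, 96.0], 0.94)]
wrist bottle [([462.0, 234.0, 108.0, 97.0], 0.58)]
wrist tape []
wrist caul []
   0 [(323, 162, [222.0, 195.0, 154.0]), (290, 201, [134.0, 116.0, 104.0])]
   0.8 [(324, 126, [154.0, 115.0, 85.0]), (288, 290, [83.0, 72.0, 58.0])]
   1.4 [(324, 88, [193.0, 136.0, 96.0]), (290, 349, [32.0, 33.0, 34.0])]
   1.6 [(324, 77, [173.0, 126.0, 87.0]), (292, 358, [31.0, 32.0, 32.0])]
   1.78 [(324, 69, [179.0, 149.0, 89.0]), (293, 362, [30.0, 31.0, 33.0])]
```

```bash
python3 -c "
from workcell import workorder
print(workorder.job_done())"
```

```text
the job is handed in; nothing more can be done
None
```

The job is handed in at about 37 s of the 69 s allowed: the strip leaf went up first, the bolt was then drawn fully back, the plain leaf went up last, both leaves stand open on their own, and the tape, caul and bottle look unmoved; the strip leaf fell shut several times before it stayed open, with one brief force peak of about 80 N at the wrist.

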